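# Find the socket for the eyelet press's hold-down nut

### The job

The hold-down nut at the front left corner of the green eyelet press is to be tightened and nobody remembers its size: pull open the drawer of the chest, try the sockets on that nut and find the one that goes on snugly (one that only drops over it loosely is too big). Put any socket that does not fit back in the drawer and leave everything else on the bench where it is. Finish while still gripping the right socket, upright and fully down over the nut, ready to turn it.

Things in the scene. Friction and masses are not known exactly. Their poses are not given: they have to be found in the camera images.
- socket_13: Deep chrome socket, size 13 mm, yellow band, 70 mm tall, about 0.08 kg; starts mouth down on a post, any turn. Origin: centre of its mouth; z along its axis to the drive end. Lower 40 mm round, 21 mm wide, hex bore 14.2 mm across flats, 37 mm deep; upper 30 mm a hexagon 18 mm across flats, square recess on top. Flats of bore and hexagon are in line, facing +x of its frame and every 60 deg.
- socket_17: Deep chrome socket, size 17 mm, blue band, 70 mm tall, about 0.12 kg; starts mouth down on a post, any turn. Origin: centre of its mouth; z along its axis to the drive end. Lower 40 mm round, 25.5 mm wide, hex bore 18.2 mm across flats, 37 mm deep; upper 30 mm a hexagon 22 mm across flats, square recess on top. Flats of bore and hexagon are in line, facing +x of its frame and every 60 deg.
- socket_21: Deep chrome socket, size 21 mm, red band, 70 mm tall, about 0.16 kg; starts mouth down on a post, any turn. Origin: centre of its mouth; z along its axis to the drive end. Lower 40 mm round, 30 mm wide, hex bore 22.2 mm across flats, 37 mm deep; upper 30 mm a hexagon 26 mm across flats, square recess on top. Flats of bore and hexagon are in line, facing +x of its frame and every 60 deg.
- nut_a: One of the two fixed steel hex nuts on the press's front studs, 12 mm high; which is on which corner varies, the one at left_stud is meant. Size not given: it is that of one of the sockets; the two nuts differ. Origin: centre of its underside, on the washer; z up. Flats face +x of its frame and every 60 deg. The stud stands 6 mm out of the nut, thinner than any bore.
- nut_b: One of the two fixed steel hex nuts on the press's front studs, 12 mm high; which is on which corner varies, the one at left_stud is meant. Size not given: it is that of one of the sockets; the two nuts differ. Origin: centre of its underside, on the washer; z up. Flats face +x of its frame and every 60 deg. The stud stands 6 mm out of the nut, thinner than any bore.
- left_stud (a point): Point on the axis of the stud in the press's front left corner (front = the side nearer the robot, left = the robot's left, +y), on top of the washer, where the underside of the nut in question lies; 16.5 mm above the bench.
- press: Green hand-lever eyelet press, fixed. Origin: centre of the underside of its base plate, 260 x 200 x 14 mm (x, y, z); front faces -x. Front studs 105 mm in front of the origin, 80 mm to either side; washers 34 mm wide, 2.5 mm thick. Column, ram and head (36 mm wide, to 270 mm high) on the middle line, from 10 mm behind the origin backwards; lever at the back, to 355 mm.
- chest_drawer0 (a joint): Travel of the only drawer of the low wooden chest (280 deep x 300 wide x 124 mm high, fixed, front towards the robot), in m: 0 shut (as it starts), grows as it is pulled straight out, away from the chest, to 0.197 at the stop. About 1 N of friction.
- chest_drawer0_handle (a point): Middle of the brass bar handle on the drawer front: a round bar 11 mm thick and 120 mm long along the front, 35 mm in front of the drawer front (30 mm clear behind it), 86 mm above the bench, 38 mm below the chest's top. Moves with the drawer.
- drawer_floor (a point): Point on the drawer's inner floor under the middle post, 22 mm above the bench. Frame: -x points out of the drawer front (the way it is pulled), y along the front, z up. Floor 235 mm (x) by 258 mm (y), from 58 mm in front of this point to 177 mm behind; walls 80 mm high, 6 mm thick; front 15 mm thick, top edge 110 mm above the bench; a ratchet lies behind. Moves with the drawer.
- post_0 (a point): Foot of the left post (seen from the robot) on the black tray in the drawer, 26 mm above the bench: where a socket's mouth centre stands. Post 9 mm thick, 24.5 mm high, round top. Posts in a row along y of drawer_floor, 66 mm apart, 58 mm behind the inside of the drawer front. Moves with the drawer.
- post_1 (a point): Foot of the middle post (seen from the robot) on the black tray in the drawer, 26 mm above the bench: where a socket's mouth centre stands. Post 9 mm thick, 24.5 mm high, round top. Posts in a row along y of drawer_floor, 66 mm apart, 58 mm behind the inside of the drawer front. Moves with the drawer.
- post_2 (a point): Foot of the right post (seen from the robot) on the black tray in the drawer, 26 mm above the bench: where a socket's mouth centre stands. Post 9 mm thick, 24.5 mm high, round top. Posts in a row along y of drawer_floor, 66 mm apart, 58 mm behind the inside of the drawer front. Moves with the drawer.
- glue_pot: Bystander: yellow glue pot with black lid, 82 mm wide, 96 mm high. Origin: centre of its underside.
- hammer: Bystander: hammer with dark wooden handle lying flat, 260 mm long along x, head at +x. Origin: middle of its length, on the bench.
- awl: Bystander: awl with wooden handle lying flat, 150 mm long along x. Origin: middle of its length, on the bench.
- shoe_last: Bystander: wooden shoe last standing sole down, 255 mm long along x (toe at +x), 82 mm wide, 95 mm high. Origin: middle of its length, on the bench.
- eyelet_tin: Bystander: low copper-coloured round tin, 62 mm wide, 26 mm high. Origin: centre of its underside.
- wax_block: Bystander: wooden tray with a pale wax block, 90 x 70 x 30 mm. Origin: centre of its underside.
- pliers: Bystander: pliers with red handles lying flat, 180 mm long along x (jaws at +x), 52 mm wide, 14 mm high. Origin: near the pivot, on the bench.

How it is judged:
On the way:
1. The drawer has been pulled open, at least 12 cm (value of joint chest_drawer0 above 0.12 m), for 0.2 s.
At the end, for the whole second after the job is handed in: The socket of the front left nut's size is on that nut: mouth centre within 3 mm of the nut's axis and of its underside's height, upright within 0.07 rad, at rest (under 10 mm/s), gripped by the fingers (over 1.5 N); the other two sockets are in the drawer, not touched by the fingers (((horizontal distance between nut_a and left_stud below 0.006 m and horizontal distance between socket_13 and nut_a below 0.003 m and z of socket_13 in the frame of nut_a between -0.003 and 0.003 m and angle between socket_13's own z axis and vertical below 0.07 rad and contact force between the fingers and socket_13 above 1.5 N and linear speed of socket_13 below 0.01 m/s and x of socket_17 in the frame of drawer_floor between -0.065 and 0.185 m and y of socket_17 in the frame of drawer_floor between -0.14 and 0.14 m and z of socket_17 in the frame of drawer_floor between -0.01 and 0.06 m and contact force between the fingers and socket_17 below 0.2 N and x of socket_21 in the frame of drawer_floor between -0.065 and 0.185 m and y of socket_21 in the frame of drawer_floor between -0.14 and 0.14 m and z of socket_21 in the frame of drawer_floor between -0.01 and 0.06 m and contact force between the fingers and socket_21 below 0.2 N) or (horizontal distance between nut_b and left_stud below 0.006 m and horizontal distance between socket_17 and nut_b below 0.003 m and z of socket_17 in the frame of nut_b between -0.003 and 0.003 m and angle between socket_17's own z axis and vertical below 0.07 rad and contact force between the fingers and socket_17 above 1.5 N and linear speed of socket_17 below 0.01 m/s and x of socket_13 in the frame of drawer_floor between -0.065 and 0.185 m and y of socket_13 in the frame of drawer_floor between -0.14 and 0.14 m and z of socket_13 in the frame of drawer_floor between -0.01 and 0.06 m and contact force between the fingers and socket_13 below 0.2 N and x of socket_21 in the frame of drawer_floor between -0.065 and 0.185 m and y of socket_21 in the frame of drawer_floor between -0.14 and 0.14 m and z of socket_21 in the frame of drawer_floor between -0.01 and 0.06 m and contact force between the fingers and socket_21 below 0.2 N))); the arm keeps its last pose, push and grip.
It fails at once if A bystander on the bench is pushed more than 4 cm from where it was (distance of any of glue_pot, hammer, awl, shoe_last, eyelet_tin, wax_block, pliers from where it was at the start of the episode above 0.04 m).
It also fails if it takes over 72 s, if anything falls off the work surface, if the arm or the gripper's body presses on something with over 40 N, if the wrist force passes 120 N, or if a joint passes its speed limit or range.

### The arm

A 6-joint arm with a two-finger parallel gripper is mounted at the origin on the work surface. World frame = base frame: x ahead of the robot, y to its left, z up, the work surface at z = 0. Lengths are in m, angles in rad, forces in N, time in s.
With the tool pointing down it reaches from about 0.225 to 0.875 m from the base axis. Payload 3.4 kg.
Tool frame: the origin (TCP) lies on the centre line of the jaws, within the pads' length; the fingertips stand 22 mm ahead of it and the grasp point (between the pads) lies 3 mm ahead of it; z points along the fingers, y is the line along which they close (so a half turn about z gives the same grasp; the last joint's range is limited). The gripper opens to 85 mm and grips with 20 to 120 N. Pads are 22 mm wide; open, the fingers measure 114 mm over their backs; the gripper's body (76 mm by 85 mm) begins 54 mm behind the grasp point. The pads swing forward as they close: fully open they stand 13 mm farther back than shut.
Start: joints at [1.207, 0.276, 1.505, -0, 1.361, -0.121], TCP at [0.138, 0.558, 0.224] pointing down, gripper open.
Joint ranges: [-2.89, 2.89], [-0.75, 2.08], [0.22, 2.7], [-1.18, 4.32], [0.11, 2.71], [-2.7, 2.7]. Speed limits (rad/s): [2.57, 2.57, 3.14, 3.14, 3.14, 3.14].

### API

Orientations are given as a unit quaternion [w, x, y, z].
In Python, from station import bot gives the robot as it stands. The module is installed in compiled form; this text tells all that it offers.
- The arm moves only by the shell command python3 -m creep 'ROWS' [FORCE]. ROWS is JSON, a list of rows, each a list of 7 numbers: the opening, from 0 (shut) to 1 (fully open), then the shift along the tool's x, y, z in cm, then the turn, a rotation vector about the tool's x, y, z in rad. A call has 1 to 20 rows; each row is the pose to reach, as a shift and turn from the pose commanded when the call began, along the tool's axes at that moment; what a row does not reach only later rows make up. A row lasts 1/10 s, in which the tool goes at most 50 mm and 8.59 degrees, less where a joint would pass 70% of its speed; a pose out of reach is approached as far as the arm can. A call with a gripper value outside its range is refused whole. The fingers move at their own pace and stop on an object; FORCE is the grip in N (left out, the last holds). Time passes only in rows, so rows that repeat a pose let the fingers close. It gives the time, the measured TCP pose, the force, the opening and the grip force at its end, in the units of the state.
- bot.sense(): the state, without advancing time (a new reading comes with each control period).
- bot.camera(name): name is "scene" or "top" or "wrist"; returns a dict with "image" (384x512x3 uint8, red, green, blue), "z_map" (384x512 float32, m along the optical axis (not along the pixel's ray), 0 where there is no reading), "fov_y" (degrees; the focal length in pixels is half the picture's height over the tangent of half this angle, whatever the lens; pixels are square), "cx", "cy" (the principal point, pixels), "view" (4x4, takes a point from world to camera coordinates). Camera axes: x right, y up, looking along -z (the intrinsics and any distortion apply to the point x, -y, -z); pixel columns grow to the right and rows downward; lengths in m; the calibration is good to about 2 mm. A picture is of the moment at which its call begins.
- bot.job_done(): hands the job in; it is judged then, once.
Trained networks look in the newest picture that a camera, given by its name, has taken for a name from the list of things; names that differ only in an ending like _2 or _b are one class to them, and where a whole thing is asked for, a point or a joint stands for the part that bears it (a point fixed in the world has none). Each returns a list of dicts, best first, with "p" (0 to 1); they miss things now and then, are a little off and sometimes report something else, mostly with a low value. They report only what shows in the picture. A call takes as long as a camera call.
- bot.boxes_of(camera, query): "point" ([column, row] in pixels, amid what is visible of it).
The state is a dict: "t": time; "joint_positions": joint angles; "qd": joint speeds; "joint_torque": joint torques, N m; "tcp_pos": TCP position; "eef_rot": TCP orientation; "ft_force": force on the tool from outside, world axes, zero at the start; "moment": the same for the moment, N m; "width": finger opening in m; "grip_force": force on a finger pad.
Only numpy, scipy, OpenCV 4.12 (cv2) and the standard library are available. Lean on these libraries where they do the work, as an engineer would, in place of code of your own. Each camera call takes 0.05 s, during which the arm holds its last target. There are 200 camera calls.

## Working session

There is one attempt and no reset: what is moved stays moved. The work goes in short steps, Python scripts to look and compute and a shell command to move; the robot and the scene stay as the last step left them, time stands still between calls to the robot, and variables do not carry over. Pictures are saved under pics/ and viewed, at most 10 in all, crops included, and the job is handed in when it is done.

```bash
mkdir -p pics
cat > h.py <<'E'
import numpy as np, cv2
from station import bot
from scipy.spatial.transform import Rotation as R
def cam(n):
    c=bot.camera(n); c['f']=c['image'].shape[0]/2/np.tan(np.radians(c['fov_y'])/2); return c
def pts(c):
    z=c['z_map']; v,u=np.mgrid[:z.shape[0],:z.shape[1]]
    P=np.stack([(u-c['cx'])/c['f']*z,-(v-c['cy'])/c['f']*z,-z,np.ones_like(z)],-1)
    return (P@np.linalg.inv(c['view']).T)[...,:3]
def proj(c,p):
    q=c['view']@np.r_[p,1]; return np.array([c['cx']+c['f']*q[0]/-q[2], c['cy']-c['f']*q[1]/-q[2]])
def save(c,n,crop=None,s=1):
    im=c['image'][...,::-1]
    if crop: im=im[crop[1]:crop[3],crop[0]:crop[2]]
    cv2.imwrite('pics/'+n+'.png',cv2.resize(im,None,fx=s,fy=s,interpolation=cv2.INTER_CUBIC))
def tool():
    s=bot.sense(); q=s['eef_rot']; return np.array(s['tcp_pos']),R.from_quat([q[1],q[2],q[3],q[0]]).as_matrix(),s
def togo(p):
    t,M,s=tool(); return np.round(M.T@(np.array(p)-t)*100,2)
E
python3 - <<'E'
from h import *
np.set_printoptions(precision=4,suppress=True)
t,M,s=tool(); print(s['t'],t,M)
for n in('top','scene'):
    c=cam(n); save(c,n,s=1.5); P=pts(c); print(n,c['cx'],c['cy'],c['f'],np.linalg.inv(c['view'])[:3])
    for q in['press','nut_a','chest_drawer0','chest_drawer0_handle','glue_pot','hammer','awl','shoe_last','eyelet_tin','wax_block','pliers']:
        for d in bot.boxes_of(n,q)[:2]:
            u,v=np.round(d['point']).astype(int); print(q,round(d['p'],2),u,v,P[v,u])
E
```

```text
0.0 [0.138  0.5576 0.2233] [[-0.9707  0.2404 -0.0007]
 [ 0.2404  0.9707 -0.0018]
 [ 0.0003 -0.0019 -1.    ]]
top 257.24894763970144 190.8856463910596 355.7728744797579 [[ 0.0102  0.9874 -0.1582  0.4003]
 [-0.9999  0.0105  0.001  -0.024 ]
 [ 0.0026  0.1582  0.9874  1.1476]]
press 0.78 184 174 [0.635  0.2134 0.0141]
nut_a 0.33 188 175 [0.6314 0.1999 0.0163]
chest_drawer0 0.85 315 175 [ 0.6186 -0.1983  0.0989]
chest_drawer0_handle 0.93 314 173 [ 0.6219 -0.1932  0.1123]
chest_drawer0_handle 0.18 168 270 [0.3292 0.2514 0.0091]
glue_pot 0.84 99 246 [0.4011 0.4345 0.0971]
hammer 0.83 406 251 [ 0.3955 -0.4908  0.024 ]
awl 0.77 314 288 [ 0.2804 -0.2026  0.0213]
shoe_last 0.85 99 178 [0.6087 0.4645 0.0667]
eyelet_tin 0.69 231 246 [0.4053 0.0546 0.0288]
eyelet_tin 0.48 318 287 [ 0.2843 -0.2137  0.0288]
wax_block 0.93 401 182 [ 0.6141 -0.4868  0.0244]
pliers 0.93 172 268 [0.3355 0.2392 0.0089]
scene 251.46869372460756 190.47248810183035 423.04807034317025 [[ 0.8859 -0.294   0.3589  1.0102]
 [ 0.464   0.5622 -0.6846 -0.8925]
 [-0.0005  0.7729  0.6345  0.8884]]
press 0.9 316 169 [0.6592 0.2601 0.0131]
chest_drawer0 0.73 228 235 [ 0.5878 -0.2208  0.0867]
chest_drawer0_handle 0.81 227 239 [ 0.5461 -0.161  -0.0032]
glue_pot 0.92 276 120 [0.4262 0.4263 0.06  ]
hammer 0.87 110 315 [ 0.4374 -0.5259  0.0202]
awl 0.61 146 218 [ 0.3006 -0.2188  0.0219]
shoe_last 0.56 342 136 [0.7484 0.1896 0.2123]
eyelet_tin 0.81 218 179 [0.3979 0.0367 0.0288]
eyelet_tin 0.3 229 242 [ 0.5595 -0.1723  0.0012]
wax_block 0.88 182 332 [ 0.6167 -0.4852  0.0229]
pliers 0.52 237 152 [0.362  0.2293 0.0092]
pliers 0.21 224 244 [ 0.5953 -0.2543  0.0873]
```

View pics/top.png

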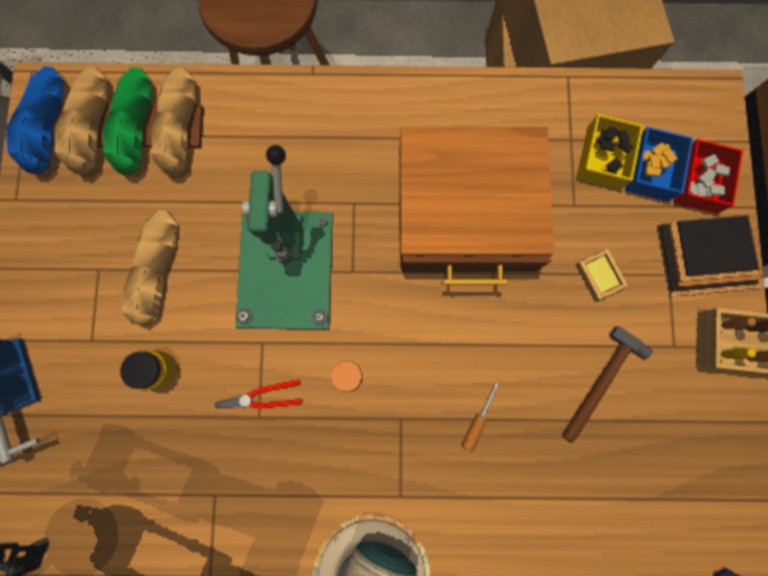

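View pics/scene.png

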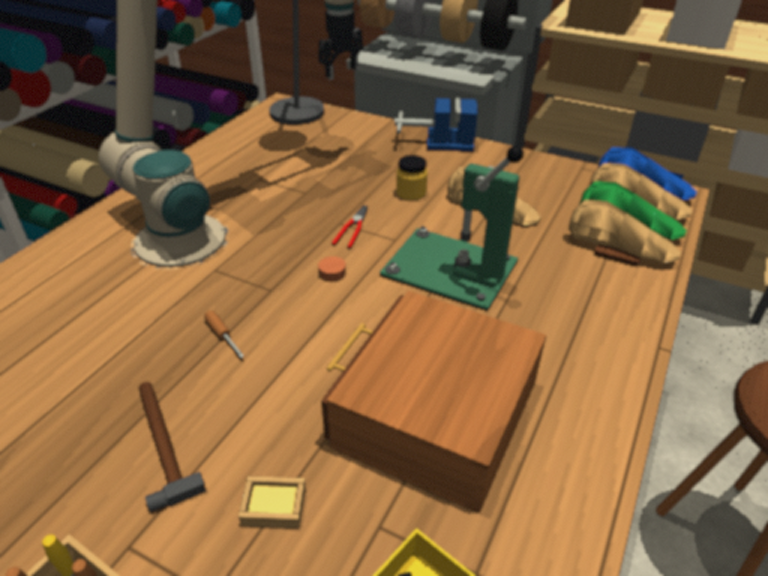

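The top view shows the handle bar at about (297–338, 188), the left nut at (162, 211) and the right nut at (213, 211). The bench between robot, chest and press is mostly clear, with the tin at (231, 250) and the pliers at (172, 268).

Run:
```python
from h import *
np.set_printoptions(precision=4,suppress=True)
c=cam('top'); P=pts(c); im=c['image'].astype(int)
top=(abs(P[...,2]-.124)<.005)&(P[...,0]>.5)&(abs(P[...,1]+.2)<.25)
r=cv2.minAreaRect(P[top][:,:2].astype(np.float32)); print('chest',r,cv2.boxPoints(r))
g=(im[...,1]>im[...,0]+15)&(abs(P[...,2]-.014)<.005)&(P[...,0]>.4)&(P[...,0]<.9)
r=cv2.minAreaRect(P[g][:,:2].astype(np.float32)); print('press',r,cv2.boxPoints(r))
h=(P[...,2]>.06)&(P[...,2]<.105)&(P[...,0]<.66)&(P[...,0]>.45)&(abs(P[...,1]+.2)<.2)
for p in P[h][::6]: print(p)
# yellow pixels intersected with z=.09
y=(im[...,0]>130)&(im[...,2]<70)&(im[...,1]>95)
v,u=np.nonzero(y);k=(u>285)&(u<350)&(v>170)&(v<200);print(list(zip(u[k],v[k]))[::3])
C=np.linalg.inv(c['view'])
def ray(u,v,z):
    d=C[:3,:3]@np.array([(u-c['cx'])/c['f'],-(v-c['cy'])/c['f'],-1]);return C[:3,3]+d*(z-C[2,3])/d[2]
print(ray(162,210.7,.03),ray(213.2,211.3,.03))
W=cam('wrist');print(np.linalg.inv(W['view'])[:3],W['f'])
```

```text
chest ((0.7659167647361755, -0.20335912704467773), (0.26688066124916077, 0.30164021253585815), 0.6037804484367371) [[ 0.6309 -0.054 ]
 [ 0.6341 -0.3556]
 [ 0.9009 -0.3528]
 [ 0.8978 -0.0511]]
press ((0.6402498483657837, 0.043924152851104736), (0.27324751019477844, 1.5087087154388428), 9.17454719543457) [[ 0.3851  0.7668]
 [ 0.6257 -0.7226]
 [ 0.8954 -0.679 ]
 [ 0.6548  0.8104]]
[ 0.6599 -0.0536  0.1003]
[ 0.6432 -0.054   0.0924]
[ 0.6323 -0.0573  0.0856]
[ 0.6168 -0.0629  0.1003]
[ 0.6172 -0.081   0.0995]
[ 0.6176 -0.099   0.0988]
[ 0.6174 -0.1169  0.1007]
[ 0.6184 -0.1354  0.0966]
[ 0.6172 -0.1527  0.1031]
[ 0.6188 -0.1716  0.0965]
[ 0.618  -0.1889  0.1011]
[ 0.6193 -0.2078  0.0962]
[ 0.6188 -0.2253  0.0996]
[ 0.6192 -0.2436  0.0982]
[ 0.6189 -0.2611  0.1007]
[ 0.6195 -0.2797  0.0986]
[ 0.6194 -0.2973  0.1003]
[ 0.6196 -0.3154  0.1   ]
[ 0.6197 -0.3333  0.1005]
[ 0.6181 -0.0576  0.079 ]
[ 0.6173 -0.0757  0.0838]
[ 0.6178 -0.0941  0.0822]
[ 0.6168 -0.112   0.088 ]
[ 0.6174 -0.1304  0.086 ]
[ 0.6183 -0.149   0.0826]
[ 0.6183 -0.1672  0.0836]
[ 0.6183 -0.1854  0.0848]
[ 0.6188 -0.204  
[... 9371 characters left out ...]
), np.int64(199)), (np.int64(303), np.int64(199)), (np.int64(306), np.int64(199)), (np.int64(309), np.int64(199)), (np.int64(312), np.int64(199)), (np.int64(315), np.int64(199)), (np.int64(318), np.int64(199)), (np.int64(321), np.int64(199)), (np.int64(324), np.int64(199)), (np.int64(327), np.int64(199)), (np.int64(330), np.int64(199)), (np.int64(333), np.int64(199)), (np.int64(336), np.int64(199)), (np.int64(339), np.int64(199)), (np.int64(342), np.int64(199)), (np.int64(345), np.int64(199)), (np.int64(348), np.int64(199))]
[0.513  0.2743 0.03  ] [0.5128 0.113  0.03  ]
[[ 0.2404 -0.9259 -0.2914  0.0641]
 [ 0.9707  0.2292  0.0723  0.5765]
 [-0.0002 -0.3002  0.9539  0.3723]] 271.9782629074272
```

```bash
python3 -m creep '[[1,-41.6,-21.4,2,0,0,-0.243],[1,-41.6,-21.4,2,0,0,-0.243],[1,-41.6,-21.4,2,0,0,-0.243],[1,-41.6,-21.4,2,0,0,-0.243],[1,-41.6,-21.4,2,0,0,-0.243],[1,-41.6,-21.4,2,0,0,-0.243],[1,-41.6,-21.4,2,0,0,-0.243],[1,-41.6,-21.4,2,0,0,-0.243],[1,-41.6,-21.4,7,0,0,-0.243],[1,-41.6,-21.4,12,0,0,-0.243],[1,-41.6,-21.4,12.3,0,0,-0.243],[1,-41.6,-21.4,12.3,0,0,-0.243],[1,-41.6,-21.4,12.3,0,0,-0.243]]'
python3 - <<'E'
from h import *
np.set_printoptions(precision=4,suppress=True)
t,M,s=tool(); print(t,M[:,0]); c=cam('wrist'); np.save('w1.npy',c['view']); 
for n,p in(('L',[.513,.274,.0285]),('R',[.513,.113,.0285])): print(n,proj(c,p))
P=pts(c)
for d in bot.boxes_of('wrist','nut_a'): u,v=np.round(d['point']).astype(int); print(d,P[v,u])
save(c,'w1',s=1.5); np.savez('w1.npz',**{k:c[k] for k in c})
E
```

```text
t: 2.6
tcp_pos: [0.4906, 0.2506, 0.1014]
eef_rot: [-0.0, 0.0, 1.0, 0.0]
ft_force: [0.1, 0.8, 0.7]
width: 0.085
grip_force: 0.0
[0.4906 0.2506 0.1014] [-1.      0.0004  0.0008]
L [281.4051 225.7206]
R [ 99.3724 225.7846]
{'point': [112.9, 227.7], 'p': 0.76} [0.5157 0.124  0.0273]
{'point': [284.1, 222.4], 'p': 0.59} [0.5098 0.2763 0.0276]
```

View pics/w1.png

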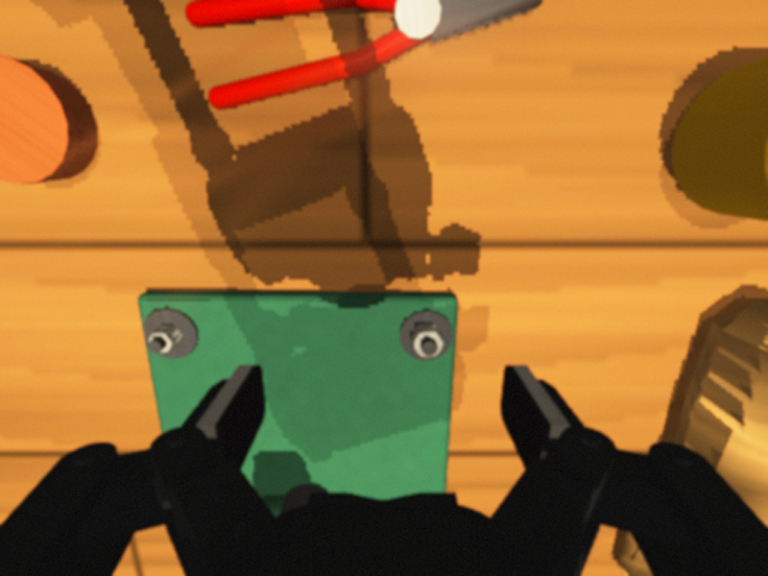

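The wrist view shows the left nut at about (285, 229) on its washer (284, 223), and the right nut at (108, 229). I'll zoom in on both.

Run:
```python
import numpy as np, cv2
d=np.load('w1.npz'); im=d['image'][...,::-1]
f=lambda a: cv2.resize(a,(400,400),interpolation=cv2.INTER_CUBIC)
cv2.imwrite('pics/z1.png',np.hstack([f(im[200:250,88:138]),f(im[200:250,260:310])]))
```

```text
(no output)
```

View pics/z1.png

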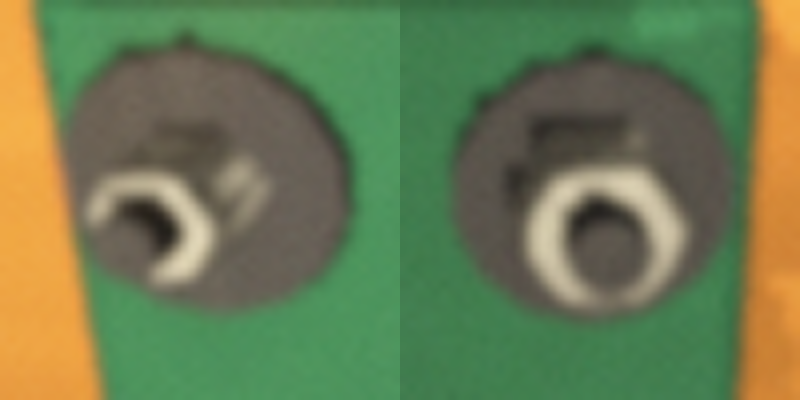

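The left nut's face spans about 20 × 18.4 px and the right one's about 16 px, while the 34 mm washer spans 35 px. That makes the left nut about 17 mm across flats, the larger of the two. One closer look to get its yaw.

```bash
python3 -m creep '[[1,-4.2,2.4,3.6,0,0,0],[1,-4.2,2.4,3.6,0,0,0],[1,-4.2,2.4,3.6,0,0,0],[1,-4.2,2.4,3.6,0,0,0]]' | head -2
python3 - <<'E'
from h import *
np.set_printoptions(precision=4,suppress=True)
c=cam('wrist'); P=pts(c); C=np.linalg.inv(c['view'])
np.savez('w2.npz',**{k:c[k] for k in c})
u,v=np.round(proj(c,[.513,.274,.0285])).astype(int); print(u,v)
# rectify: render the plane z=nut top at 20 px/mm... 10 px/mm
g=np.arange(-25,25,.1)/1000; X,Y=np.meshgrid(g,g,indexing='ij')
z=.0285
Q=np.stack([.513-X,.274+Y,np.full_like(X,z),np.ones_like(X)],-1)@c['view'].T  # row down=-x
mu=c['cx']+c['f']*Q[...,0]/-Q[...,2]; mv=c['cy']-c['f']*Q[...,1]/-Q[...,2]
im=cv2.remap(c['image'],mu.astype('f'),mv.astype('f'),cv2.INTER_CUBIC)
cv2.imwrite('pics/z2.png',im[...,::-1])
nz=(abs(P[...,2]-.0285)<.003)&(abs(P[...,0]-.513)<.02)&(abs(P[...,1]-.274)<.02); print(nz.sum(),P[nz].mean(0),P[nz][:,2].mean())
w=(P[...,2]>.0145)&(P[...,2]<.019)&(abs(P[...,0]-.513)<.025)&(abs(P[...,1]-.274)<.025); print(w.sum(),np.median(P[w],0))
E
```

```text
t: 3.1
tcp_pos: [0.5321, 0.2749, 0.0664]
254 192
302 [0.516  0.2774 0.0272] 0.02716834712523083
743 [0.5136 0.2772 0.0152]
```

View pics/z2.png

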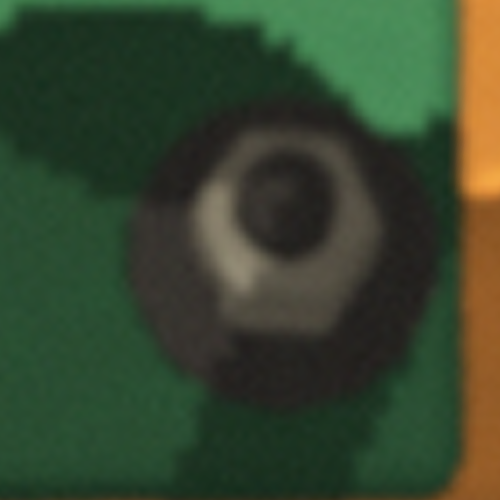

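```bash
python3 -m creep '[[0.4,3,0,-5,0,0,0],[0.4,5,0,-10,0,0,0.1],[0.4,4,-20,-13,0,0,0.7],[0.4,4,-20,-13,0,0,0.7],[0.4,4,-20,-13,0,0,0.7],[0.4,4,-20,-13,0,0,0.7],[0.4,-5,-48,-12.4,0,0,1.571],[0.4,-5,-48,-12.4,0,0,1.571],[0.4,-5,-48,-12.4,0,0,1.571],[0.4,-5,-48,-12.4,0,0,1.571],[0.4,-5,-48,-12.4,0,0,1.571],[0.4,-5,-48,-12.4,0,0,1.571],[0.4,-5,-48,-12.4,0,0,1.571],[0.4,-5,-48,-12.4,0,0,1.571],[0.4,-5,-48,-12.4,0,0,1.571],[0.4,-5,-48,-12.4,0,0,1.571],[0.4,-5,-48,-12.4,0,0,1.571]]'
python3 - <<'E'
from h import *
np.set_printoptions(precision=4,suppress=True)
c=cam('wrist'); P=pts(c); save(c,'w3',s=1.2)
k=(P[...,2]>.075)&(P[...,2]<.1)&(P[...,0]<.605)&(P[...,0]>.5)&(abs(P[...,1]+.2)<.08)
print(k.sum(), np.median(P[k],0), P[k].min(0),P[k].max(0)); print(togo([.582,-.206,.089]))
E
```

```text
t: 4.85
tcp_pos: [0.5824, -0.2041, 0.1898]
eef_rot: [0.0, 0.706, 0.708, 0.0]
ft_force: [-0.4, -0.4, -0.4]
width: 0.0347
grip_force: 0.0
1743 [ 0.5848 -0.1932  0.0889] [ 0.5781 -0.2682  0.082 ] [ 0.6048 -0.1382  0.0923]
[-0.17 -0.06 10.07]
```

View pics/w3.png

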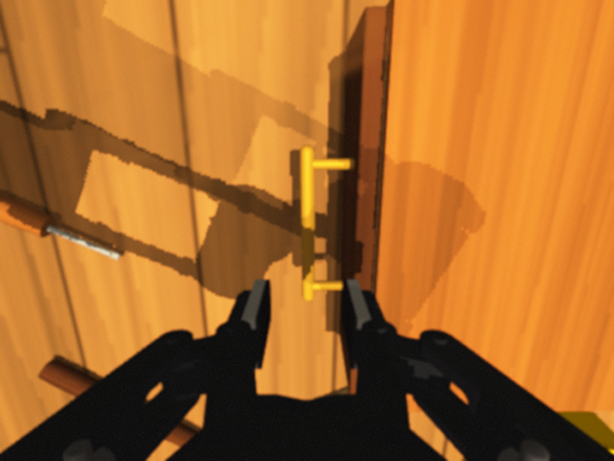

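The bar sits centred between the fingers at about column 257, so I go down, grip and pull.

```bash
python3 -m creep '[[0.4,0,0.1,5,0,0,0],[0.4,0,0.1,9,0,0,0],[0.4,0,0.1,10,0,0,0],[0.4,0,0.1,10,0,0,0],[0,0,0.1,10,0,0,0],[0,0,0.1,10,0,0,0],[0,0,0.1,10,0,0,0],[0,0,-1,10,0,0,0],[0,0,-4,10,0,0,0],[0,0,-7,10,0,0,0],[0,-0.1,-10,10,0,0,0],[0,-0.1,-13,10,0,0,0],[0,-0.2,-16,10,0,0,0],[0,-0.2,-18,10,0,0,0],[0,-0.2,-19,10,0,0,0],[0,-0.2,-19,10,0,0,0],[0.4,-0.2,-19,10,0,0,0],[0.4,-0.2,-19,10,0,0,0],[0.4,-0.2,-19,5,0,0,0],[0.4,-0.2,-19,0,0,0,0]]' 30
python3 - <<'E'
from h import *
np.set_printoptions(precision=4,suppress=True)
c=cam('top'); P=pts(c); save(c,'t2',crop=(270,130,400,260),s=4.5)
for q in('socket_13','socket_17','socket_21','chest_drawer0_handle'):
    for d in bot.boxes_of('top',q)[:2]:
        u,v=np.round(d['point']).astype(int); print(q,d,P[v,u])
np.savez('t2.npz',**{k:c[k] for k in c})
E
```

```text
t: 6.9
tcp_pos: [0.3926, -0.2069, 0.1891]
eef_rot: [-0.002, 0.707, 0.707, -0.0]
ft_force: [1.5, -0.4, -0.5]
width: 0.0339
grip_force: 0.0
chest_drawer0_handle {'point': [315.8, 176.4], 'p': 0.97} [ 0.6193 -0.2043  0.0808]
```

View pics/t2.png

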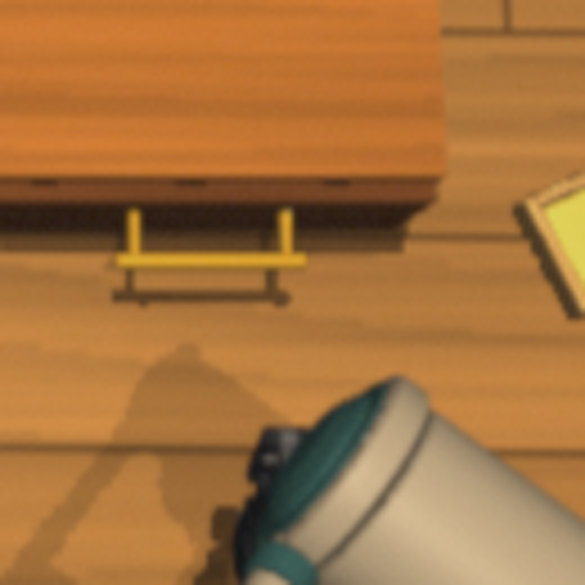

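The drawer is still shut and the bar is where it was, so the fingers probably hadn't closed in time. I'll redo it and check the grip before pulling.

```bash
python3 -m creep '[[0.4,0.2,19.1,0,0,0,0],[0.4,0.2,19.1,0,0,0,0],[0.4,0.2,19.1,0,0,0,0],[0.4,0.2,19.1,0,0,0,0],[0.4,0.2,19.1,5,0,0,0],[0.4,0.2,19.1,10,0,0,0],[0.4,0.2,19.1,10,0,0,0],[0.4,0.2,19.1,10.3,0,0,0],[0,0.2,19.1,10.3,0,0,0],[0,0.2,19.1,10.3,0,0,0],[0,0.2,19.1,10.3,0,0,0],[0,0.2,19.1,10.3,0,0,0],[0,0.2,19.1,10.3,0,0,0]]' 40
```

```text
t: 8.45
tcp_pos: [0.584, -0.2057, 0.0871]
eef_rot: [0.001, 0.707, 0.707, 0.0]
ft_force: [-0.1, 0.9, -0.7]
width: -0.0001
grip_force: 0.0
```

Run:
```python
from h import *
a=cam('scene');b=cam('wrist')
A=cv2.resize(a['image'][170:290,170:290],(400,400)); B=cv2.resize(b['image'][:,100:484],(400,400))
cv2.imwrite('pics/x1.png',np.hstack([A,B])[...,::-1])
```

```text
(no output)
```

View pics/x1.png

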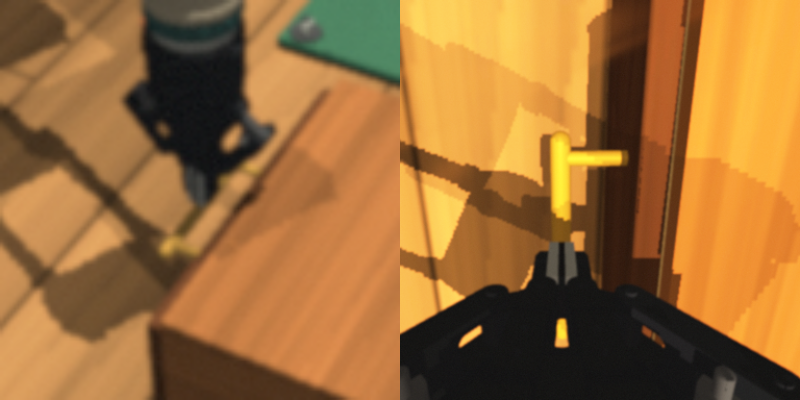

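Run:
```python
from h import *
np.set_printoptions(precision=3,suppress=True)
c=cam('wrist'); P=pts(c); t,M,s=tool(); print(t,s['width'],s['ft_force'])
u=100+int(162*384/400)
for v in range(140,384,10): print(v,P[v,u-8],P[v,u-4],P[v,u],P[v,u+4],c['image'][v,u])
```

```text
[ 0.584 -0.206  0.086] -0.0002873135216268735 [-0.462 -0.447 -0.079]
140 [ 0.58  -0.145  0.089] [ 0.582 -0.145  0.09 ] [ 0.584 -0.145  0.09 ] [ 0.586 -0.145  0.09 ] [255 243  68]
150 [ 0.58 -0.15  0.09] [ 0.582 -0.15   0.09 ] [ 0.584 -0.15   0.091] [ 0.586 -0.15   0.089] [255 242  64]
160 [ 0.58  -0.156  0.089] [ 0.582 -0.155  0.09 ] [ 0.584 -0.155  0.091] [ 0.586 -0.155  0.09 ] [255 241  61]
170 [ 0.58  -0.161  0.089] [ 0.582 -0.161  0.09 ] [ 0.584 -0.161  0.09 ] [ 0.586 -0.161  0.09 ] [255 240  63]
180 [ 0.58  -0.167  0.09 ] [ 0.582 -0.167  0.09 ] [ 0.584 -0.166  0.09 ] [ 0.586 -0.167  0.089] [255 240  63]
190 [ 0.58  -0.173  0.089] [ 0.582 -0.172  0.089] [ 0.584 -0.172  0.09 ] [ 0.586 -0.173  0.089] [255 238  61]
200 [ 0.58  -0.178  0.089] [ 0.582 -0.178  0.09 ] [ 0.584 -0.178  0.089] [ 0.586 -0.178  0.09 ] [252 209  48]
210 [ 0.58  -0.185  0.087] [ 0.582 -0.184  0.089] [ 0.584 -0.184  0.09 ] [ 0.586 -0.184  0.09 ] [139  92  29]
220 [ 0.58  -0.191  0.089] [ 0.582 -0.19   0.089] [ 0.584 -0.19   0.09 ] [ 0.587 -0.191  0.089] [129  84  25]
230 [ 0.579 -0.198  0.088] [ 0.582 -0.197  0
[... 979 characters left out ...]
584 -0.261  0.09 ] [ 0.586 -0.218  0.137] [255 234  56]
330 [ 0.581 -0.213  0.147] [ 0.58  -0.357 -0.001] [ 0.584 -0.357 -0.001] [ 0.589 -0.357 -0.001] [245 178  76]
340 [ 0.582 -0.195  0.17 ] [ 0.583 -0.196  0.17 ] [ 0.584 -0.195  0.17 ] [ 0.585 -0.195  0.17 ] [22 21 21]
350 [ 0.582 -0.195  0.174] [ 0.583 -0.195  0.174] [ 0.584 -0.195  0.174] [ 0.585 -0.195  0.174] [21 21 19]
360 [ 0.582 -0.195  0.177] [ 0.583 -0.194  0.178] [ 0.584 -0.195  0.177] [ 0.585 -0.194  0.178] [24 23 20]
370 [ 0.582 -0.195  0.18 ] [ 0.583 -0.195  0.18 ] [ 0.584 -0.195  0.18 ] [ 0.585 -0.194  0.181] [22 22 22]
380 [ 0.582 -0.195  0.183] [ 0.583 -0.196  0.182] [ 0.584 -0.195  0.183] [ 0.585 -0.195  0.183] [22 21 21]
```

```bash
python3 - <<'E'
from h import *
np.set_printoptions(precision=3,suppress=True)
for f,t in(('w1',[.4906,.2506,.1014]),('w2',[.5321,.2749,.0664])):
    c=dict(np.load(f+'.npz')); P=pts(c)-np.array(t)
    k=(abs(P[...,0])<.02)&(abs(P[...,1])<.08)&(abs(P[...,1])>.03)&(P[...,2]>-.03)&(c['image'].max(-1)<75)
    for sgn in(1,-1):
        q=P[k&(P[...,1]*sgn>0)]; print(f,len(q),q[np.argsort(q[:,2])][:300:60])
E
python3 -m creep '[[0,0,0,-3,0,0,0],[0,0,0,-3,0,0,0]]'
python3 - <<'E'
from h import *
np.set_printoptions(precision=3,suppress=True)
t,M,s=tool();c=cam('wrist'); P=pts(c)-t
k=(abs(P[...,0])<.02)&(abs(P[...,1])<.02)&(P[...,2]>-.026)
q=P[k]; print(t,len(q),q[np.argsort(q[:,2])][:400:40])
E
```

```text
w1 12051 [[ 0.002  0.043  0.02 ]
 [-0.01   0.044  0.024]
 [-0.006  0.042  0.026]
 [-0.007  0.052  0.028]
 [-0.001  0.042  0.03 ]]
w1 12019 [[ 0.008 -0.043  0.018]
 [ 0.006 -0.043  0.022]
 [ 0.001 -0.043  0.024]
 [-0.007 -0.043  0.026]
 [ 0.009 -0.043  0.028]]
w2 11945 [[-0.003  0.043  0.021]
 [-0.01   0.045  0.025]
 [ 0.003  0.042  0.027]
 [-0.01   0.044  0.028]
 [ 0.001  0.043  0.03 ]]
w2 12079 [[ 0.001 -0.043  0.017]
 [ 0.008 -0.043  0.022]
 [ 0.006 -0.043  0.024]
 [-0.006 -0.054  0.026]
 [-0.008 -0.043  0.028]]
t: 8.8
tcp_pos: [0.586, -0.2066, 0.1195]
eef_rot: [0.003, 0.707, 0.707, 0.001]
ft_force: [0.9, -0.5, -0.1]
width: -0.0001
grip_force: 0.0
[ 0.586 -0.207  0.119] 14919 [[ 0.003  0.01   0.01 ]
 [-0.     0.01   0.012]
 [ 0.003  0.01   0.013]
 [ 0.004  0.011  0.014]
 [-0.001  0.01   0.015]
 [ 0.013  0.007  0.016]
 [ 0.008  0.007  0.017]
 [ 0.01   0.007  0.018]
 [-0.002  0.011  0.019]
 [-0.001  0.011  0.02 ]]
```

The depth picture shows the fingertips about 10 mm behind the reported TCP rather than 22 mm ahead. So the reported z is about 32 mm low, the fingers closed above the bar, and I need to go about 3.2 cm lower.

```bash
python3 -m creep '[[0.4,0,0,0,0,0,0],[0.4,0,0,0,0,0,0],[0.4,0,0,0,0,0,0],[0.4,0,0,3,0,0,0],[0.4,0,0,5,0,0,0],[0.4,0,0,6.2,0,0,0],[0.4,0,0,6.2,0,0,0],[0,0,0,6.2,0,0,0],[0,0,0,6.2,0,0,0],[0,0,0,6.2,0,0,0],[0,0,0,6.2,0,0,0]]' 40
```

```text
t: 9.95
tcp_pos: [0.5838, -0.2062, 0.059]
eef_rot: [0.002, 0.707, 0.707, -0.0]
ft_force: [-8.0, 1.7, 27.1]
width: 0.0099
grip_force: 39.4
```

```bash
python3 -m creep '[[0,0,-0.5,-0.3,0,0,0],[0,0,-3,-0.3,0,0,0],[0,0,-6,-0.3,0,0,0],[0,-0.1,-9,-0.3,0,0,0],[0,-0.1,-12,-0.3,0,0,0],[0,-0.2,-15,-0.3,0,0,0],[0,-0.2,-17.5,-0.3,0,0,0],[0,-0.2,-19,-0.3,0,0,0],[0,-0.2,-19,-0.3,0,0,0],[0,-0.2,-19,-0.3,0,0,0]]'
```

```text
t: 10.95
tcp_pos: [0.3943, -0.2081, 0.0591]
eef_rot: [0.002, 0.707, 0.707, 0.001]
ft_force: [-0.4, 3.4, 17.8]
width: 0.0093
grip_force: 41.1
```

```bash
python3 -m creep '[[0.4,0,0,0,0,0,0],[0.4,0,0,0,0,0,0],[0.4,0,0,0,0,0,0],[0.4,0,0,-5,0,0,0],[0.4,0,0,-9,0,0,-0.15],[0.4,0,9.7,-9,0,0,-1.571],[0.4,0,9.7,-9,0,0,-1.571],[0.4,0,9.7,-9,0,0,-1.571],[0.4,0,9.7,-9,0,0,-1.571],[0.4,0,9.7,-9,0,0,-1.571],[0.4,0,9.7,-9,0,0,-1.571],[0.4,0,9.7,-9,0,0,-1.571],[0.4,0,9.7,-9,0,0,-1.571],[0.4,0,9.7,-9,0,0,-1.571],[0.4,0,9.7,-8,0,0,-1.571],[0.4,0,9.7,-8,0,0,-1.571],[0.4,0,9.7,-8,0,0,-1.571]]'
python3 - <<'E'
from h import *
np.set_printoptions(precision=4,suppress=True)
c=cam('wrist'); P=pts(c); save(c,'w5',s=1.5); np.savez('w5.npz',**{k:c[k] for k in c})
for q in('socket_13','socket_17','socket_21'):
    for d in bot.boxes_of('wrist',q)[:2]:
        u,v=np.round(d['point']).astype(int); print(q,d,P[v,u])
k=(P[...,2]>.088)&(P[...,2]<.104)&(P[...,0]>.46)&(P[...,0]<.54)&(abs(P[...,1]+.206)<.1)
n,l,st,ce=cv2.connectedComponentsWithStats(k.astype(np.uint8))
for i in range(1,n):
    if st[i,4]>60: q=P[l==i]; print(st[i],q.mean(0),(q.max(0)+q.min(0))/2,q.max(0)-q.min(0))
print(tool()[0])
E
```

```text
t: 12.65
tcp_pos: [0.4903, -0.2072, 0.1364]
eef_rot: [-0.001, 0.001, 1.0, 0.001]
ft_force: [0.5, -0.1, -0.6]
width: 0.0341
grip_force: 0.0
socket_13 {'point': [332.7, 225.7], 'p': 0.8} [ 0.502  -0.1458  0.0881]
socket_13 {'point': [183.4, 229.4], 'p': 0.76} [ 0.5036 -0.2635  0.0898]
socket_17 {'point': [332.7, 225.7], 'p': 0.8} [ 0.502  -0.1458  0.0881]
socket_17 {'point': [183.4, 229.4], 'p': 0.76} [ 0.5036 -0.2635  0.0898]
socket_21 {'point': [332.7, 225.7], 'p': 0.8} [ 0.502  -0.1458  0.0881]
socket_21 {'point': [183.4, 229.4], 'p': 0.76} [ 0.5036 -0.2635  0.0898]
[ 326  221   36   38 1000] [ 0.5107 -0.1388  0.094 ] [ 0.5123 -0.1381  0.0923] [0.03   0.0267 0.0084]
[159 227  34  30 733] [ 0.5121 -0.269   0.0942] [ 0.5133 -0.2698  0.0925] [0.0239 0.0247 0.0089]
[245 228  25  27 490] [ 0.512  -0.2057  0.0942] [ 0.5134 -0.2056  0.0925] [0.0202 0.019  0.009 ]
[ 0.4909 -0.2076  0.1373]
```

View pics/w5.png

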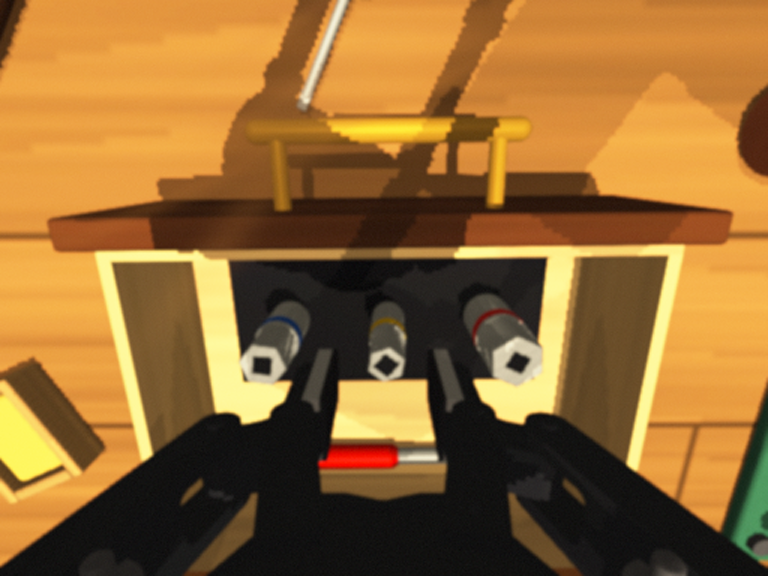

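The drawer is open. The blue-banded socket_17 stands at about (175, 243), on the robot's right, yellow is in the middle at (257, 243) and red is on the left at (345, 241). Hex fits will give me the yaws numerically.

```bash
cat >> h.py <<'E'
def rect(c,x,y,z,h=25,r=5):
    g=np.arange(-h,h,1/r)/1000; X,Y=np.meshgrid(g+x,g+y,indexing='ij')
    Q=np.stack([X,Y,np.full_like(X,z),np.ones_like(X)],-1)@c['view'].T
    mu=c['cx']+c['f']*Q[...,0]/-Q[...,2]; mv=c['cy']-c['f']*Q[...,1]/-Q[...,2]
    return X,Y,cv2.remap(c['image'],mu.astype('f'),mv.astype('f'),cv2.INTER_LINEAR).astype(float).mean(-1)
def hexd(X,Y,x,y,a): # apothem distance
    return np.max([abs((X-x)*np.cos(a+k*np.pi/3)+(Y-y)*np.sin(a+k*np.pi/3)) for k in range(3)],0)
def fit(c,x0,y0,z,af,hole):
    X,Y,I=rect(c,x0,y0,z); out=[]
    for a in np.radians(np.arange(-30,30,2)):
        best=None
        for x in x0+np.arange(-4,4.1,.5)/1000:
            for y in y0+np.arange(-4,4.1,.5)/1000:
                d=hexd(X,Y,x,y,a); r=np.hypot(X-x,Y-y)
                s=I[(d<af/2)&(d>af/2-.003)].mean()-I[(d>af/2)&(d<af/2+.003)].mean()
                if best is None or s>best[0]: best=(s,np.degrees(a),x,y)
        out.append(best)
    return sorted(out,reverse=True)[:6]
E
python3 - <<'E'
from h import *
np.set_printoptions(precision=4,suppress=True)
c=dict(np.load('w5.npz'))
print(np.array(fit(c,.512,-.269,.096,.022,.006)))
c=dict(np.load('w2.npz'))
for af in(.0165,.017): print(np.array(fit(c,.5155,.2775,.0285,af,.006)))
E
```

```text
[[ 53.2986  -8.       0.5125  -0.269 ]
 [ 53.2354  -6.       0.5125  -0.269 ]
 [ 52.9747  -4.       0.513   -0.269 ]
 [ 52.9366 -10.       0.5125  -0.269 ]
 [ 52.6151  -2.       0.513   -0.269 ]
 [ 52.3358 -12.       0.5125  -0.269 ]]
[[30.9862  4.      0.5165  0.2775]
 [30.9635  6.      0.5165  0.2775]
 [30.9617  2.      0.5165  0.2775]
 [30.9408  0.      0.5165  0.2775]
 [30.8752  8.      0.5165  0.2775]
 [30.7946 -2.      0.5165  0.2775]]
[[32.0716  0.      0.516   0.2775]
 [31.9257  2.      0.516   0.2775]
 [31.9138  4.      0.516   0.2775]
 [31.8981  6.      0.516   0.2775]
 [31.7938  8.      0.516   0.2775]
 [31.7586 -2.      0.516   0.2775]]
```

Socket yaw is about -6.5° and nut yaw about +3° (mod 60). I'll turn the tool +0.637 about its z so the jaws meet the flats.

```bash
python3 -m creep '[[0.45,-2.2,-6.1,0,0,0,0.637],[0.45,-2.2,-6.1,0,0,0,0.637],[0.45,-2.2,-6.1,0,0,0,0.637],[0.45,-2.2,-6.1,0,0,0,0.637],[0.45,-2.2,-6.1,0,0,0,0.637],[0.45,-2.2,-6.1,0,0,0,0.637]]'
python3 - <<'E'
from h import *
np.set_printoptions(precision=4,suppress=True)
c=cam('wrist'); P=pts(c); t,M,s=tool(); print(t)
np.savez('w6.npz',**{k:c[k] for k in c})
k=(P[...,2]>.09)&(P[...,2]<.1)&(abs(P[...,0]-.512)<.025)&(abs(P[...,1]+.269)<.025); q=P[k]; print(len(q),(q.max(0)+q.min(0))/2,q.mean(0))
print(np.array(fit(c,.512,-.269,.096,.022,.006)))
# finger points in tool frame
D=(P-t)@M; f=(abs(D[...,0])<.02)&(abs(D[...,1])<.045)&(D[...,2]<-.008)&(D[...,2]>-.04)
for s in(1,-1): q=D[f&(D[...,1]*s>0.003)]; print(len(q),q[np.argsort(abs(q[:,1]))][:200:50], q[:,2].max(), np.percentile(q[:,0],[2,98]))
E
```

```text
t: 13.45
tcp_pos: [0.5128, -0.2687, 0.1374]
eef_rot: [0.0, 0.313, 0.95, 0.0]
ft_force: [0.5, 0.4, 0.7]
width: 0.0384
grip_force: 0.0
[ 0.5128 -0.2686  0.1374]
709 [ 0.5143 -0.2701  0.0935] [ 0.514  -0.2695  0.0944]
[[ 27.8716 -12.       0.5135  -0.269 ]
 [ 27.8069 -10.       0.514   -0.269 ]
 [ 27.7765 -14.       0.5135  -0.269 ]
 [ 27.6795  -8.       0.514   -0.269 ]
 [ 27.5508 -16.       0.514   -0.269 ]
 [ 27.4261  -6.       0.514   -0.269 ]]
991 [[-0.0071  0.019  -0.037 ]
 [-0.0057  0.019  -0.011 ]
 [-0.0083  0.0191 -0.0162]
 [ 0.0023  0.0191 -0.0172]] -0.008134689242455242 [-0.0104  0.0109]
988 [[ 0.0003 -0.019  -0.0387]
 [-0.0023 -0.0192 -0.0381]
 [-0.0023 -0.0192 -0.0101]
 [ 0.0033 -0.0193 -0.0359]] -0.008950390074918624 [-0.0103  0.0109]
```

```bash
python3 -m creep '[[0.45,0,0,4,0,0,0],[0.45,0,0,7.5,0,0,0],[0.45,0,0,8.4,0,0,0],[0.45,0,0,8.4,0,0,0],[0,0,0,8.4,0,0,0],[0,0,0,8.4,0,0,0],[0,0,0,8.4,0,0,0],[0,0,0,8.4,0,0,0]]' 40
```

```text
t: 14.3
tcp_pos: [0.5137, -0.2691, 0.0546]
eef_rot: [0.001, 0.313, 0.95, -0.0]
ft_force: [0.5, -0.2, 3.4]
width: 0.0225
grip_force: 39.7
```

The width of 22.5 mm shows the jaws are on the flats. I lift the socket and carry it over the left nut.

```bash
python3 -m creep '[[0,0,0,-2,0,0,0],[0,0,0,-6,0,0,0],[0,0,0,-10.5,0,0,0],[0,2,3,-11,0,0,0],[0,5,7,-11,0,0,0],[0,9,12,-11,0,0,0],[0,32.3,44.2,-10,0,0,-0.166],[0,32.3,44.2,-10,0,0,-0.166],[0,32.3,44.2,-10,0,0,-0.166],[0,32.3,44.2,-10,0,0,-0.166],[0,32.3,44.2,-10,0,0,-0.166],[0,32.3,44.2,-10,0,0,-0.166],[0,32.3,44.2,-10,0,0,-0.166],[0,32.3,44.2,-10,0,0,-0.166],[0,32.3,44.2,-10,0,0,-0.166],[0,32.3,44.2,-10,0,0,-0.166],[0,32.3,44.2,-6,0,0,-0.166],[0,32.3,44.2,-5,0,0,-0.166],[0,32.3,44.2,-5,0,0,-0.166]]' 60
python3 - <<'E'
from h import *
np.set_printoptions(precision=4,suppress=True)
c=cam('wrist'); P=pts(c); t,M,s=tool(); np.savez('w7.npz',**{k:c[k] for k in c}); print(t,M[:,0])
mo=t+M@np.array([0,0,.0286]); mo=t-[0,0,.0286]
for n,p in(('mouth',mo),('nut',[.516,.2775,.0285]),('top',t+[0,0,.0414])): print(n,p,proj(c,p))
save(c,'w7',crop=(150,90,400,290),s=3)
E
```

```text
t: 16.2
tcp_pos: [0.5142, 0.2766, 0.1014]
eef_rot: [-0.002, 0.234, 0.972, -0.002]
ft_force: [0.1, -0.1, -0.4]
width: 0.0214
grip_force: 59.1
[0.5155 0.2773 0.1029] [-0.8905  0.4551  0.0012]
mouth [0.5155 0.2773 0.0743] [256.7186 224.4016]
nut [0.516, 0.2775, 0.0285] [257.0803 203.2717]
top [0.5155 0.2773 0.1443] [257.0103 286.5872]
```

View pics/w7.png

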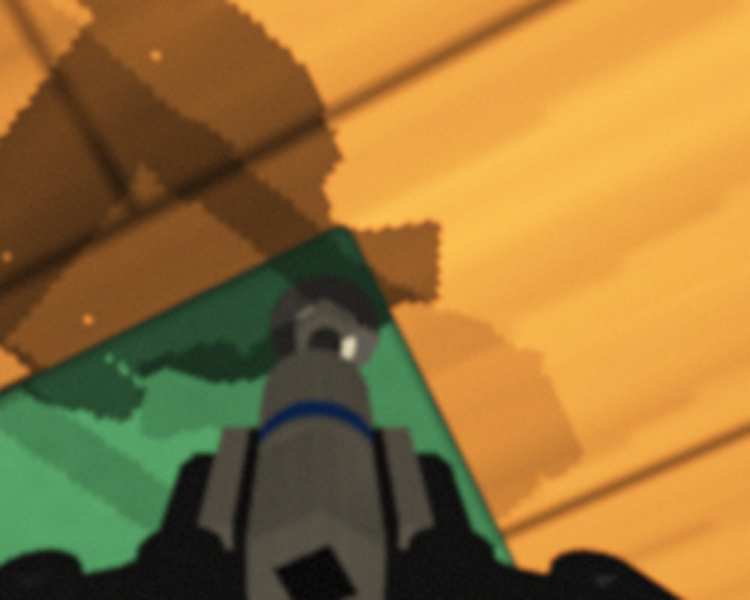

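The socket is upright above the nut. Its mouth is centred near u=255.3 and the nut near u=257.5, so I measure the offset.

Run:
```python
from h import *
from scipy.optimize import least_squares
np.set_printoptions(precision=4,suppress=True)
c=dict(np.load('w7.npz')); P=pts(c); t=np.array([.5155,.2773,.1029])
ex=np.array([-.8905,.4551]); ey=np.array([.4551,.8905])
D=P-t; X=D[...,:2]@ex; Y=D[...,:2]@ey; Z=D[...,2]
for a,b in((-.027,-.018),(-.018,-.008),(-.027,-.008)):
    k=(Z>a)&(Z<b)&(abs(X)<.02)&(abs(Y)<.015)
    r=least_squares(lambda p:np.hypot(X[k]-p[0],Y[k]-p[1])-.01275,[0,0],loss='soft_l1',f_scale=.001)
    print(a,k.sum(),r.x*1000,'mm; Y range',np.percentile(Y[k],[1,99])*1000)
# silhouette by image near the mouth rows
v,u=np.nonzero((Z<-.008)&(Z>-.03)&(abs(X)<.02)&(abs(Y)<.016)); print('u mid per row',[(r,u[v==r].min(),u[v==r].max()) for r in range(204,232,4) if (v==r).any()])
print('lowest Z',np.percentile(Z[(abs(X)<.02)&(abs(Y)<.012)&(Z>-.035)],[.5,1,2]))
# nut top: points at z .0285 / stud
k=(P[...,2]>.025)&(P[...,2]<.037)&(np.hypot(P[...,0]-.516,P[...,1]-.2775)<.013); print(k.sum(),X[k].mean()*1e3,Y[k].mean()*1e3, np.percentile(Y[k],[2,98])*1e3)
print('nut rel', ([.516-.5155,.2775-.2773]@ex)*1e3,([.516-.5155,.2775-.2773]@ey)*1e3)
```

```text
-0.027 165 [-0.4783 -1.517 ] mm; Y range [-13.1926  10.4608]
-0.018 211 [-0.5407 -1.446 ] mm; Y range [-13.1687  10.49  ]
-0.027 376 [-0.5129 -1.4787] mm; Y range [-13.2212  10.5024]
u mid per row [(208, np.int64(249), np.int64(260)), (212, np.int64(242), np.int64(267)), (216, np.int64(239), np.int64(270)), (220, np.int64(238), np.int64(271)), (224, np.int64(237), np.int64(272)), (228, np.int64(236), np.int64(273))]
lowest Z [-0.0287 -0.0251 -0.0196]
238 1.4708968305070578 1.0286405960197325 [-7.4628  9.0151]
nut rel -0.3542300000000346 0.4056500000000553
```

```bash
python3 -m creep '[[0,0.02,0.2,0,0,0,0],[0,0.02,0.2,2,0,0,0],[0,0.02,0.2,3.6,0,0,0],[0,0.02,0.2,4.2,0,0,0],[0,0.02,0.2,4.6,0,0,0],[0,0.02,0.2,4.8,0,0,0],[0,0.02,0.2,5,0,0,0],[0,0.02,0.2,5,0,0,0]]'; python3 -c "
from h import *
t,M,s=tool();print(t,M[:,2],s['ft_force'],s['moment'])"
```

```text
t: 17.05
tcp_pos: [0.5177, 0.281, 0.0565]
eef_rot: [0.001, 0.233, 0.972, 0.001]
ft_force: [-2.8, -2.0, 11.6]
width: 0.0216
grip_force: 60.8
[0.51769179 0.28101637 0.05647593] [ 3.20399503e-03  8.97189525e-04 -9.99994465e-01] [-2.81937424 -1.98917752 11.57715242] [-0.44511958  0.66495456 -0.0177797 ]
```

It's resting on the nut's top with a side force toward -Y of the tool, so I ease that way and search.

```bash
python3 -m creep '[[0,0,-0.05,0,0,0,0],[0,0,-0.05,0,0,0,0],[0,0,-0.1,0,0,0,0],[0,0,-0.1,0,0,0,0]]';  python3 -m creep '[[0,0,0,0,0,0,0.06],[0,0,0,0,0,0,0.06],[0,0,0,0,0,0,-0.06],[0,0,0,0,0,0,-0.06],[0,0,0,0,0,0,0]]'; python3 -m creep '[[0,-0.1,0,0,0,0,0],[0,-0.1,0,0,0,0,0]]'
```

```text
t: 17.45
tcp_pos: [0.5176, 0.2808, 0.0565]
eef_rot: [0.002, 0.233, 0.972, 0.002]
ft_force: [-2.3, -0.0, 11.1]
width: 0.0216
grip_force: 60.4
t: 17.95
tcp_pos: [0.5178, 0.2806, 0.0565]
eef_rot: [0.002, 0.234, 0.972, 0.001]
ft_force: [-0.4, -1.7, 9.9]
width: 0.0216
grip_force: 60.4
t: 18.15
tcp_pos: [0.5181, 0.2805, 0.0565]
eef_rot: [0.001, 0.233, 0.972, 0.002]
ft_force: [-3.1, 0.4, 11.1]
width: 0.022
grip_force: 60.5
```

```bash
cat >> h.py <<'E'
from scipy.optimize import least_squares
def sock(c,x0,y0,zm):
    P=pts(c); k=(P[...,2]>zm+.003)&(P[...,2]<zm+.025)&(np.hypot(P[...,0]-x0,P[...,1]-y0)<.018)
    Q=P[k]; r=least_squares(lambda p:np.hypot(Q[:,0]-p[0]-p[2]*(Q[:,2]-zm),Q[:,1]-p[1]-p[3]*(Q[:,2]-zm))-.01275,[x0,y0,0,0],loss='soft_l1',f_scale=.0007)
    return k.sum(),r.x
def washer(c,x0,y0):
    X,Y,I0=rect(c,x0,y0,.0165,h=28); 
    import numpy as np
    m=c['image'].copy(); g=dict(c); g['image']=np.repeat(np.clip(c['image'][...,1:2].astype(int)-c['image'][...,0:1],0,255),3,-1).astype(np.uint8)
    _,_,G=rect(g,x0,y0,.0165,h=28); B=None
    for x in x0+np.arange(-4,4.1,.25)/1000:
        for y in y0+np.arange(-4,4.1,.25)/1000:
            r=np.hypot(X-x,Y-y); f=(X-x)*np.cos(WA)+(Y-y)*np.sin(WA)>.004
            s=G[(r>.017)&(r<.019)&f].mean()-G[(r<.017)&(r>.015)&f].mean()
            if B is None or s>B[0]: B=(s,x,y)
    return B
WA=np.pi
E
python3 -m creep '[[0,0,0,-2,0,0,0],[0,0,0,-3,0,0,0],[0,0,0,-3,0,0,0],[0,0,0,-3,0,0,0]]'
python3 - <<'E'
import h
from h import *
np.set_printoptions(precision=4,suppress=True)
t,M,s=tool();c=cam('wrist');np.savez('w8.npz',**{k:c[k] for k in c}); C=np.linalg.inv(c['view'])[:3,3]
print(t,s['ft_force'],C,'cam-t in tool',M.T@(C-t)*1e3)
print('sock',sock(c,.516,.2775,.0565+.03-.0286))
h.WA=np.radians(153)
print('washer now',washer(c,.516,.2775))
w7=dict(np.load('w7.npz')); print('w7',sock(w7,.5153,.2757,.0743),washer(w7,.516,.2775), np.linalg.inv(w7['view'])[:3,3])
h.WA=np.pi
print('w2',washer(dict(np.load('w2.npz')),.516,.2775)); print('w1',washer(dict(np.load('w1.npz')),.516,.2775))
E
```

```text
t: 18.55
tcp_pos: [0.5172, 0.2795, 0.0835]
eef_rot: [0.0, 0.233, 0.972, 0.0]
ft_force: [0.7, -0.2, -0.9]
width: 0.0215
grip_force: 59.0
[0.5172 0.2795 0.0835] [ 0.6781 -0.1655 -0.9464] [0.449  0.3141 0.2316] cam-t in tool [  76.4197    0.0594 -148.1207]
sock (np.int64(463), array([ 0.5184,  0.2787, -0.0001, -0.002 ]))
washer now (np.float64(18.79571585694595), np.float64(0.51675), np.float64(0.278))
w7 (np.int64(459), array([0.5152, 0.2757, 0.0065, 0.0021])) (np.float64(17.575837595607904), np.float64(0.517), np.float64(0.27775)) [0.4469 0.3118 0.2498]
w2 (np.float64(21.13036854905524), np.float64(0.51675), np.float64(0.2775))
w1 (np.float64(37.923656993439636), np.float64(0.51625), np.float64(0.277))
```

```bash
python3 -m creep '[[0,0.1,-0.15,0,0,0,0],[0,0.1,-0.15,0,0,0,0],[0,0.1,-0.15,0,0,0,0]]'
cat > m.py <<'E'
import h
from h import *
np.set_printoptions(precision=4,suppress=True)
for i in range(2):
    t,M,s=tool();c=cam('wrist')
    k,r=sock(c,.516,.2775,t[2]-.0286); h.WA=np.radians(153); w=washer(c,.516,.2775)
    d=np.array([.5167-r[0],.2777-r[1],0]); print(t,'sock',r,'washer',w[1:],'delta tool mm',(M.T@d)*1e3)
E
python3 m.py
```

```text
t: 18.9
tcp_pos: [0.5151, 0.2784, 0.0827]
eef_rot: [-0.0, 0.233, 0.972, -0.0]
ft_force: [0.9, 0.3, -0.3]
width: 0.0213
grip_force: 59.0
[0.5151 0.2784 0.0827] sock [0.5162 0.2775 0.0028 0.    ] washer (np.float64(0.5165), np.float64(0.27775)) delta tool mm [-0.3568  0.3632 -0.0005]
[0.5153 0.2785 0.0828] sock [0.5164 0.2776 0.0017 0.0029] washer (np.float64(0.51675), np.float64(0.27775)) delta tool mm [-0.2238  0.2555 -0.0002]
```

```bash
python3 -m creep '[[0,-0.03,0.03,1.5,0,0,0],[0,-0.03,0.03,2.2,0,0,0],[0,-0.03,0.03,2.6,0,0,0],[0,-0.03,0.03,2.9,0,0,0],[0,-0.03,0.03,3.2,0,0,0],[0,-0.03,0.03,3.2,0,0,0]]'
```

```text
t: 19.6
tcp_pos: [0.5159, 0.2785, 0.051]
eef_rot: [0.0, 0.233, 0.972, -0.0]
ft_force: [0.7, -1.3, -1.9]
width: 0.0219
grip_force: 59.0
```

It's slipping over the nut with no force, so I go on down to the washer.

```bash
python3 -m creep '[[0,0,0,0.3,0,0,0],[0,0,0,0.6,0,0,0],[0,0,0,0.75,0,0,0],[0,0,0,0.75,0,0,0],[0,0,0,0.75,0,0,0]]'; python3 m.py
```

```text
t: 20.1
tcp_pos: [0.5162, 0.2786, 0.0452]
eef_rot: [0.001, 0.233, 0.972, 0.0]
ft_force: [-1.9, -1.8, 8.1]
width: 0.0213
grip_force: 60.0
[0.5162 0.2786 0.0452] sock [0.5173 0.2777 0.005  0.0012] washer (np.float64(0.5165), np.float64(0.278)) delta tool mm [ 0.5448 -0.2888 -0.0008]
[0.5162 0.2786 0.0452] sock [ 0.5174  0.2777 -0.0005  0.0016] washer (np.float64(0.5165), np.float64(0.278)) delta tool mm [ 0.617  -0.2862 -0.0009]
```

Fully seated, with reported z at 0.0452 as expected. A small twist will show whether it engages snugly.

```bash
python3 -m creep '[[0,0,0,0,0,0,0.1],[0,0,0,0,0,0,0.2],[0,0,0,0,0,0,0.2]]' >/dev/null; python3 -c "
from h import *
s=bot.sense();print(s['moment'],s['eef_rot'],s['width'])"; python3 -m creep '[[0,0,0,0,0,0,-0.1],[0,0,0,0,0,0,-0.2],[0,0,0,0,0,0,-0.2],[0,0,0,0,0,0,-0.2]]'|tail -3; python3 -c "
from h import *
s=bot.sense();print(s['moment'],s['eef_rot'],s['width'])"
```

```text
[-0.55717383  0.17260525  0.0287328 ] [8.14126780e-04 3.29537663e-01 9.44142073e-01 1.10078399e-04] 0.021515536416276605
ft_force: [-1.0, -2.1, 8.6]
width: 0.0216
grip_force: 59.7
[-0.43178451  0.2210582   0.07744954] [7.55571059e-04 2.33022678e-01 9.72470960e-01 3.03554948e-04] 0.021559856125925553
```

```bash
python3 -m creep '[[0,0,0,0,0,0,-0.1],[0,0,0,0,0,0,-0.2],[0,0,0,0,0,0,-0.2]]' >/dev/null; python3 -c "
from h import *
s=bot.sense();print(s['moment'],s['eef_rot'],s['width'],s['ft_force'],s['tcp_pos'])"
```

```text
[-0.57648562  0.2622975   0.034691  ] [ 6.73274917e-04  1.33991257e-01  9.90982282e-01 -7.54669756e-05] 0.02137959052820862 [-0.53650932 -1.4773937   7.58398237] [0.5161991  0.27832068 0.04520771]
```

```bash
python3 -m creep '[[0,0,0,0,0,0,-0.12],[0,0,0,0,0,0,-0.24],[0,0,0,0,0,0,-0.36],[0,0,0,0,0,0,-0.36]]' >/dev/null
python3 - <<'E'
from h import *
t,M,s=tool();print(s['moment'],s['eef_rot'],s['width'],s['ft_force'],t)
c=cam('wrist'); np.savez('w9.npz',**{k:c[k] for k in c})
# hex drive top plane z = mouth .0165+.07
for o in fit(c,.5165,.278,.0865,.022,.006)[:4]: print(o)
print('tool yaw',np.degrees(np.arctan2(M[1,0],M[0,0])))
E
```

```text
[-0.67417654  0.27126215  0.14202675] [ 5.22633700e-04 -4.58428445e-02  9.98948384e-01 -5.34781188e-04] 0.021628511405810517 [-0.35812614 -4.01277302  8.49413627] [0.51613647 0.27791688 0.0451913 ]
(np.float64(25.88035462859696), np.float64(-26.0), np.float64(0.5185), np.float64(0.278))
(np.float64(25.780498175676655), np.float64(-24.000000000000004), np.float64(0.5185), np.float64(0.278))
(np.float64(25.674374471037012), np.float64(-28.0), np.float64(0.5185), np.float64(0.278))
(np.float64(25.58417652591106), np.float64(-29.999999999999996), np.float64(0.5185), np.float64(0.278))
tool yaw -174.744921953342
```

```bash
python3 - <<'E'
from h import *
for f,x,y in(('w2',.5165,.2775),('w1',.5165,.2775),('w1',.5165,.117)):
    c=dict(np.load(f+'.npz')); print(f,y)
    for af in(.012,.013,.014,.015,.016,.017,.018,.019,.021): o=fit(c,x,y,.0285,af,0)[0]; print(af,np.round(o,4))
E
python3 -m creep '[[0,0,0.2,-0.05,0,0,0],[0,0,0.4,-0.05,0,0,0],[0,0,0.4,-0.05,0,0,0],[0,0,0.4,-0.05,0,0,0]]' | sed -n 2,4p;  python3 -m creep '[[0,0,-0.4,0,0,0,0],[0,0,-0.8,0,0,0,0],[0,0,-0.8,0,0,0,0],[0,0,-0.8,0,0,0,0]]' | sed -n 2,4p
```

```text
Still running in the background as job /tmp/bash_jobs.1000/5c72da71bec3 (pid 1239). You'll get a notice when it ends.
```

Edit , replacing
```

```
with
```

```

```bash
cat /tmp/bash_jobs.1000/5c72da71bec3/stdout
kill -- -$(cat /tmp/bash_jobs.1000/5c72da71bec3/pid); sleep 1; cat /tmp/bash_jobs.1000/5c72da71bec3/stdout
python3 -m creep '[[0,0,0.2,-0.05,0,0,0],[0,0,0.4,-0.05,0,0,0],[0,0,0.4,-0.05,0,0,0],[0,0,0.4,-0.05,0,0,0]]' | sed -n 1,4p;  python3 -m creep '[[0,0,-0.4,0,0,0,0],[0,0,-0.8,0,0,0,0],[0,0,-0.8,0,0,0,0],[0,0,-0.8,0,0,0,0]]' | sed -n 1,4p
```

```text
t: 22.05
tcp_pos: [0.5161, 0.2784, 0.0452]
eef_rot: [0.0, -0.046, 0.999, -0.004]
ft_force: [1.0, -12.5, 8.0]
t: 22.45
tcp_pos: [0.5162, 0.2774, 0.0453]
eef_rot: [0.001, -0.044, 0.999, 0.003]
ft_force: [-2.2, 5.8, 4.4]
```

```bash
python3 -m creep '[[0,0,0.4,-0.6,0,0,0],[0,0,0.4,-0.6,0,0,0],[0,0,0.8,-0.6,0,0,0],[0,0,0.8,-0.6,0,0,0],[0,0,0.8,-0.6,0,0,0]]' | sed -n 1,4p;  python3 -m creep '[[0,0,-0.4,0,0,0,0],[0,0,-0.8,0,0,0,0],[0,0,-0.8,0,0,0,0],[0,0,-0.8,0,0,0,0]]' | sed -n 1,4p; python3 -m creep '[[0,0,0.4,0,0,0,0.12],[0,0,0.4,0,0,0,0.24],[0,0,0.4,0,0,0,0.24]]' | sed -n 1,4p; python3 -c "
from h import *
print(bot.sense()['moment'])"
```

```text
t: 22.95
tcp_pos: [0.5153, 0.2784, 0.0476]
eef_rot: [-0.001, -0.046, 0.999, -0.004]
ft_force: [6.3, -9.0, -16.6]
t: 23.35
tcp_pos: [0.5154, 0.2772, 0.0478]
eef_rot: [-0.001, -0.043, 0.999, 0.002]
ft_force: [2.3, 7.6, -21.8]
t: 23.65
tcp_pos: [0.5156, 0.2781, 0.0497]
eef_rot: [-0.0, 0.075, 0.997, -0.001]
ft_force: [2.6, -2.3, -8.9]
[-0.41104888 -0.35013644 -0.09659106]
```

With the socket lifted 3 mm clear of the washer, an ±4 mm sideways command moves it only about 1.2 mm in total. That matches 17 mm snug play (13 mm would give about 5 mm), so I re-seat it.

```bash
python3 -m creep '[[0,0,0,0,0,0,0.15],[0,0,0,0,0,0,0.31],[0,0,0,0,0,0,0.31],[0,0,0,0.3,0,0,0.31],[0,0,0,0.65,0,0,0.31],[0,0,0,0.7,0,0,0.31],[0,0,0,0.7,0,0,0.31],[0,0,0,0.7,0,0,0.31],[0,0,0,0.7,0,0,0.31],[0,0,0,0.7,0,0,0.31]]'
timeout 100 python3 - <<'E'
from h import *
np.set_printoptions(precision=4,suppress=True)
t,M,s=tool();c=cam('wrist');P=pts(c);print(t,M[:,2],s['qd'],s['ft_force'],s['moment']);print(sock(c,.516,.2775,t[2]-.0286))
Q=P[(np.hypot(P[...,0]-.5165,P[...,1]-.2778)<.012)&(P[...,2]>.07)&(P[...,2]<.1)][:,2]; print('drive end z',np.percentile(Q,[50,90,97]),len(Q))
c=cam('top')
for q in('socket_13','chest_drawer0_handle'): print([(d['p'],d['point']) for d in bot.boxes_of('top',q)])
E
```

```text
t: 24.65
tcp_pos: [0.5162, 0.2788, 0.0452]
eef_rot: [0.001, 0.227, 0.974, 0.0]
ft_force: [-2.3, -3.5, 10.3]
width: 0.0212
grip_force: 66.3
[0.5162 0.2788 0.0452] [ 0.0015  0.0006 -1.    ] [-0.0007  0.0005 -0.0009 -0.0006  0.0001 -0.001 ] [-2.3228 -3.4578 10.2954] [-0.4495  0.4796  0.0272]
(np.int64(441), array([ 0.5175,  0.2777, -0.0043,  0.0053]))
drive end z [0.0848 0.0859 0.0883] 2267
[(0.64, [313.4, 211.3]), (0.52, [292.8, 209.8])]
[(0.71, [315.6, 204.8])]
```

```bash
python3 -c "
from station import bot
print(bot.job_done())"
```

```text
the job is handed in; nothing more can be done
None
```

I've handed the job in with socket_17 (blue band) gripped, upright and fully down over the front left nut, the other two sockets still in the open drawer; it read as 17 mm on camera and had only about 1.2 mm of side play, but it turned freely over about 43° on the nut, which I couldn't explain.

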